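Index the specimen stage to the pin and lock it

ROBOT

A 7-joint arm with a two-finger parallel gripper is mounted at the origin on a cart in front of the work surface, level with it; the furniture and walls round the work are solid. World frame = base frame: x ahead of the robot, y to its left, z up, the work surface at z = 0. Lengths are in m, angles in rad, forces in N, time in s.
With the tool pointing down it reaches from about 0.425 to 0.925 m from the base axis. Payload 6.8 kg.
Tool frame: the origin (TCP) lies between the finger pads; the fingertips stand 11 mm ahead of it and the grasp point (between the pads) lies 8 mm behind it; z points along the fingers, y is the line along which they close (so a half turn about z gives the same grasp; the last joint's range is limited). The gripper opens to 85 mm and grips with 20 to 120 N. Pads are 22 mm wide; open, the fingers measure 114 mm over their backs; the gripper's body (76 mm by 85 mm) begins 54 mm behind the grasp point. The pads swing forward as they close: fully open they stand 13 mm farther back than shut.
Start: joints at [1.026, 0.477, 0.022, 1.555, -0.011, 1.109, -0.083], TCP at [0.286, -0.612, 0.242] pointing down, gripper open.
Joint ranges: [-2.96, 2.96], [-0.34, 2.1], [-1.41, 1.46], [0.24, 2.44], [-1.37, 4.51], [0.17, 1.92], [-2.96, 2.96]. Speed limits (rad/s): [2.39, 2.39, 3.14, 3.14, 3.14, 3.14, 3.14].

INTERFACE

Orientations are given as a rotation vector (axis times angle).
In Python, from bench import r gives the robot as it stands.
- The arm moves only by the tool send_rows, never from a script. Its argument "deltas" is a list of rows, each an object of numbers: "dx", "dy", "dz": the shift along the world's x, y, z in mm; "rx", "ry", "rz": the turn, a rotation vector about the world's x, y, z in degrees. A call has 1 to 5 rows; each row is the pose to reach, as a shift and turn from the pose commanded when the call began; what a row does not reach only later rows make up. A row lasts 1/12 s, in which the tool goes at most 41.7 mm and 7.16 degrees, less where a joint would pass 70% of its speed; a pose out of reach is approached as far as the arm can. A call with a gripper value outside its range is refused whole. "jaw" is the finger opening in mm, from 0 to 85.4, set as the call begins (left out, the last holds). The fingers move at their own pace and stop on an object; "newtons" is the grip in N (left out, the last holds). Time passes only in rows, so rows that repeat a pose let the fingers close. It gives the time, the measured TCP pose, the force, the opening and the grip force at its end, in the units of the state.
- r.get_obs(): the state, without advancing time (a new reading comes with each control period).
- r.grab_frame(name): name is "side" or "top"; returns a dict with "frame" (480x640x3 uint8, blue, green, red), "z_map" (480x640 float32, m along the optical axis (not along the pixel's ray), 0 where there is no reading), "vertical_fov" (degrees; the focal length in pixels is half the picture's height over the tangent of half this angle, whatever the lens; pixels are square), "cx", "cy" (the principal point, pixels), "distortion" ([k1, k2, p1, p2, k3] as OpenCV has them; the pictures are not rectified), "xyz" and "orientation" of the camera in the world. Camera axes: x right, y down, z forward; pixel columns grow to the right and rows downward; lengths in m; the calibration is good to about 2 mm. A picture is of the moment at which its call begins.
- r.hand_in(): hands the job in; it is judged then, once.
The state is a dict: "clock": time; "joints": joint angles; "qvel": joint speeds; "tau": joint torques, N m; "tcp_pos": TCP position; "orientation": TCP orientation; "contact_force": force on the tool from outside, world axes, zero at the start; "moment": the same for the moment, N m; "grip_width": finger opening in m; "gripper_force": force on a finger pad.
Only numpy, scipy, OpenCV 4.12 (cv2) and the standard library are available. Lean on these libraries where they do the work, as an engineer would, in place of code of your own. Each camera call takes 0.05 s, during which the arm holds its last target. There are 200 camera calls.

TASK

Push the pointer arm of the specimen stage round with a fingertip until it points straight at the tall index pin, and only then press the round lock button beside it fully down, flush with its collar, with the pointer still on the pin. Nothing is to be gripped or picked up: the specimen holder stays standing in the cup of the stage, and the vials, the tin and the loupe stay where they are.

Things in the scene. Friction and masses are not known exactly. Their poses are not given: they have to be found in the camera images.
- stage_base: Fixed aluminium plate, 10 mm thick, x -118 to 14 and y -103 to 103 mm in its own frame. Origin on the work surface under the stage's turning axis, z up. Its -x side, turned roughly to the robot, has four stations 103 mm from the axis, at -0.96, -0.32, 0.32, 0.96 rad counter-clockwise from -x: one holds the index pin, three hold plugs 15 mm wide, 5 mm high.
- pointer (a joint): Angle of the turning stage (rad): 0 when its pointer points along the plate's -x, positive counter-clockwise from above, stops at -1.5 and 1.5. Dry friction of about 0.1 N m (some 1.5 N at the arm); it stays where it is left. Tall equipment stands near: a machine 350 mm high behind the stage and to its left (x over 0.57, y over 0.04 m), and a stand 275 mm high to its right (x 0.50 to 0.62, y under -0.16 m).
- aim_point (a point): Moves with the pointer: on its centre line, 13 mm beyond its tip, 103 mm from the axis, 34 mm above the work surface. The pointer is a steel bar 12 mm wide, from 26 to 42 mm above the work surface, full width from the hub (52 mm across, rim 42 mm up) to 73 mm from the axis, then narrowing to its tip at 90 mm. A short round tail lies opposite, to 43 mm.
- index_pin: Tall fixed steel pin, 8 mm thick with a round head 11 mm across, top 55 mm above the work surface, standing in one of the four stations. Origin at its foot, on the plate (10 mm above the work surface), on its axis.
- lock_top (a point): Centre of the top face of the lock button: a round steel button 23 mm across, on the plate 4 mm to -x and 78 mm to -y of the turning axis, in a fixed collar 34 mm across. Out, its top is 28 mm above the work surface; the collar's rim is at 19.5 mm.
- lock (a joint): How far the lock button is pressed in (m): 0 out, 0.008 fully down (flush with the collar). It moves straight down, has about 3 N of friction and no spring, and stays where it is left.
- specimen_mid (a point): Centre (half-way up, z along its axis) of the small specimen holder, 24 mm across and 30 mm high, which stands loose in the stage's cup (29 mm wide, floor 26 mm above the work surface), its top 56 mm above the work surface. It turns with the stage and is left alone.
- vial_orange: Loose vial with an orange cap, 27 mm across, 54 mm high, on the work surface beside the plate, at about -95 mm x, -130 mm y of the plate's frame. Origin under its centre. A bystander.
- tin: Loose round white tin, 52 mm across, 22 mm high, on the work surface on the other side of the plate. Origin under its centre. A bystander.
- vial_white: Loose vial with a white cap, 27 mm across, 54 mm high, to the right. Origin under its centre. A bystander.
- magnifier: Loose black loupe, 39 mm across, 43 mm high, to the far right. Origin under its centre. A bystander.

How it is judged:
On the way, in this order (a step that is already met when the one before it is completed fails the run):
1. the pointer points at the index pin, with the lock still out (horizontal distance between aim_point and index_pin below 0.008 m and value of joint lock below 0.003 m), for 0.2 s.
2. the lock is pressed fully down with the pointer on the pin (horizontal distance between aim_point and index_pin below 0.008 m and value of joint lock above 0.0062 m), for 0.2 s.
At the end, for the whole second after the job is handed in: The pointer's centre line passes within 8 mm of the index pin's axis (at the circle of the stations), the lock button is at least 6.2 of its 8 mm down, and the specimen holder still stands in the stage's cup (within 8 mm of the axis, tilted less than 0.2 rad, not raised), at rest (all of step 2 and horizontal distance between specimen_mid and stage_base below 0.008 m and angle between specimen_mid's own z axis and vertical below 0.2 rad and height (world z) of specimen_mid below 0.047 m and linear speed of specimen below 0.02 m/s); the robot touches nothing.
It fails at once if the lock is pressed (more than 4 mm) while the pointer is off the pin by more than 10 mm (value of joint lock above 0.004 m and horizontal distance between aim_point and index_pin above 0.01 m).
It fails at once if the specimen holder is lifted, by more than 8 mm, or tipped over (height (world z) of specimen_mid above 0.049 m or angle between specimen_mid's own z axis and vertical above 0.5 rad).
It fails at once if a vial, the tin or the loupe is moved more than 20 mm or lifted (distance of any of vial_orange, vial_white, tin, magnifier from where it was at the start of the episode above 0.02 m).
It also fails if it takes over 64 s, if anything falls off the work surface, if the arm or the gripper's body presses on something with over 40 N, if the wrist force passes 120 N, or if a joint passes its speed limit or range.

## Working session

There is one attempt and no reset: what is moved stays moved. The work goes in short steps, Python scripts to look and compute and a tool call to move; the robot and the scene stay as the last step left them, time stands still between calls to the robot, and variables do not carry over. Pictures are saved under pics/ and viewed, at most 10 in all, crops included, and the job is handed in when it is done.

Besides the shell and the picture viewer there is one more tool, called by a JSON object that holds its "name" and its "arguments", one argument or row to a line. send_rows: Moves the arm, as the interface text tells. Its arguments: {"type":"object","properties":{"deltas":{"type":"array","items":{"type":"object","properties":{"dx":{"type":"number"},"dy":{"type":"number"},"dz":{"type":"number"},"rx":{"type":"number"},"ry":{"type":"number"},"rz":{"type":"number"}}}},"jaw":{"type":"number"},"newtons":{"type":"number"}},"required":["deltas"]}

```bash
mkdir -p pics
cat > h.py <<'E'
import numpy as np, cv2, pickle
from scipy.spatial.transform import Rotation as R
from bench import r
def cam(name):
    f=r.grab_frame(name); h=f["frame"].shape[0]
    fl=h/2/np.tan(np.radians(f["vertical_fov"])/2)
    f["K"]=np.array([[fl,0,f["cx"]],[0,fl,f["cy"]],[0,0,1]]); f["D"]=np.array(f["distortion"],float)
    o=np.array(f["orientation"],float); f["R"]=R.from_rotvec(o).as_matrix() if o.size==3 else o
    f["xyz"]=np.array(f["xyz"]); return f
def ray(f,uv,z):
    p=cv2.undistortPoints(np.array(uv,float).reshape(-1,1,2),f["K"],f["D"]).reshape(-1,2)
    d=np.c_[p,np.ones(len(p))]@f["R"].T
    return f["xyz"]+d*((z-f["xyz"][2])/d[:,2])[:,None]
def cloud(f):
    v,u=np.mgrid[0:480,0:640]; p=cv2.undistortPoints(np.c_[u.ravel(),v.ravel()].astype(float).reshape(-1,1,2),f["K"],f["D"]).reshape(-1,2)
    z=f["z_map"].ravel(); P=(np.c_[p,np.ones(len(p))]*z[:,None])@f["R"].T+f["xyz"]
    P[z==0]=np.nan; return P.reshape(480,640,3)
def proj(f,P):
    rv=cv2.Rodrigues(f["R"].T)[0]
    return cv2.projectPoints(np.array(P,float).reshape(-1,1,3),rv,-f["R"].T@f["xyz"],f["K"],f["D"])[0].reshape(-1,2)
E
python3 - <<'E'
from h import *
for n in("top","side"):
    f=cam(n); cv2.imwrite(f"pics/{n}0.png",f["frame"]); pickle.dump(f,open(n+"0.pkl","wb"))
    print(n,f["xyz"],f["R"][:,2],f["K"][0,0],f["D"])
o=r.get_obs(); print(o["clock"],o["tcp_pos"],o["orientation"],o["grip_width"])
E
```

```text
top [ 0.35671146 -0.09131657  1.0684501 ] [ 0.10561226  0.00602706 -0.99438912] 463.45364960854397 [0.01648708 0.         0.         0.         0.        ]
side [0.61663402 0.48446425 0.90329123] [-0.16670339 -0.56077228 -0.81101444] 599.3031300971854 [-0.03847633  0.          0.          0.          0.        ]
0.1 [ 0.28529813 -0.61116025  0.24141514] [-3.06541297e+00 -6.80273533e-01  7.22204284e-04] 0.08535147432199314
```

View pics/top0.png

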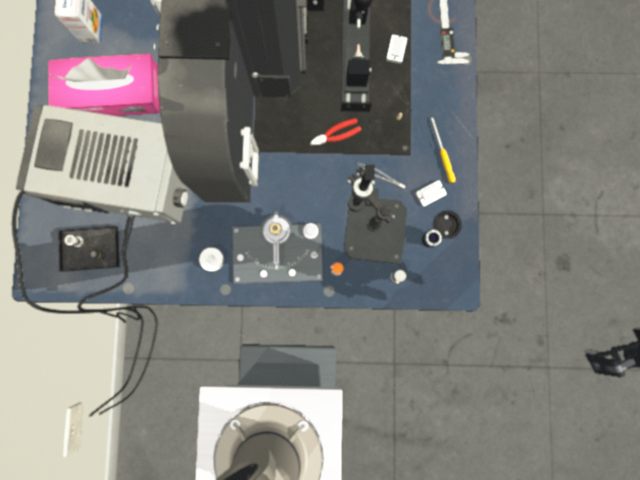

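View pics/side0.png

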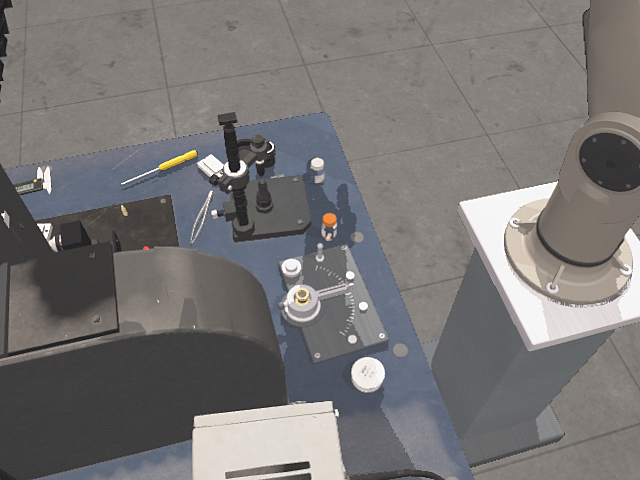

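The top view shows the plate at about (277,253), with the hub at (277,229) and the button at (311,231). In the side view the tall pin is at about (320,250), near the orange vial. I'll crop closer on both.

Run:
```python
from h import *
a=pickle.load(open("top0.pkl","rb"));b=pickle.load(open("side0.pkl","rb"))
A=cv2.resize(a["frame"][205:300,220:350],None,fx=6,fy=6,interpolation=cv2.INTER_CUBIC)
B=cv2.resize(b["frame"][225:375,260:410],None,fx=4,fy=4,interpolation=cv2.INTER_CUBIC)
cv2.imwrite("pics/topc.png",A);cv2.imwrite("pics/sidec.png",B)
g=cv2.cvtColor(a["frame"],cv2.COLOR_BGR2HSV)
P=cloud(a); print(a["frame"][262,250],a["frame"][290,250],P[262,250],P[290,250])
P=cloud(b); print(P[340,330], np.round(P[248:256,320],3))
```

```text
[123 125 119] [115 101  85] [0.42980879 0.05452639 0.01006664] [ 0.366154    0.05389677 -0.00171574]
[0.47641446 0.06848913 0.01090895] [[ 0.452 -0.086  0.051]
 [ 0.452 -0.088  0.046]
 [ 0.451 -0.088  0.042]
 [ 0.452 -0.087  0.04 ]
 [ 0.451 -0.088  0.035]
 [ 0.452 -0.086  0.036]
 [ 0.451 -0.09   0.027]
 [ 0.452 -0.084  0.033]]
```

View pics/topc.png

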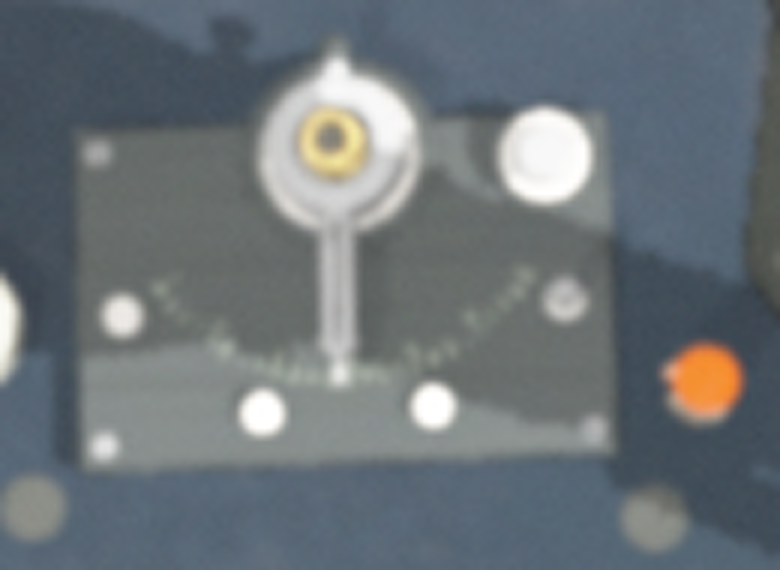

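View pics/sidec.png

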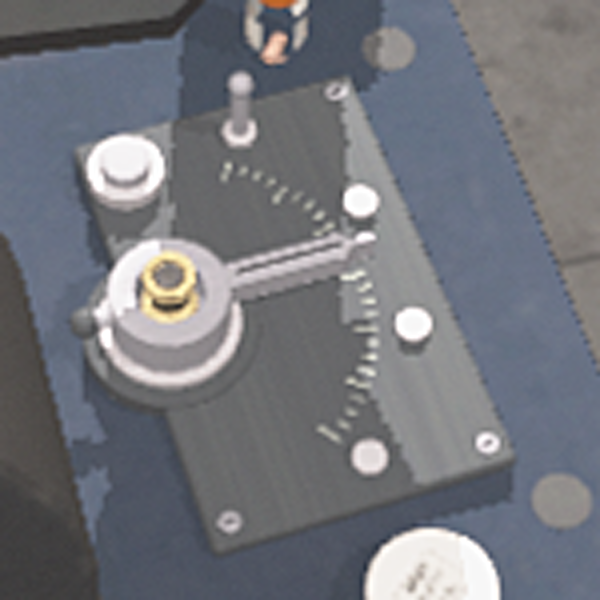

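The crops show the pin at the +0.96 station, at about top crop (565,299). The plugs are at (121,315), (262,412) and (433,406). The pointer is near 0, with its tip at (340,372), and the button is at (545,155). Next I'll fit the plate frame.

```bash
cat > fit.py <<'E'
from h import *
from scipy.optimize import least_squares
a=pickle.load(open("top0.pkl","rb"));b=pickle.load(open("side0.pkl","rb"))
T=lambda p:(np.array(p)+.5)/6-.5+[220,205]
S=lambda p:(np.array(p)+.5)/4-.5+[260,225]
th=np.array([-.96,-.32,.32,.96])
st=np.c_[-np.cos(th),-np.sin(th)]*.103
M=np.vstack([st[0],st[1],st[2],st[3],[-.004,-.078]])
Z=[.015,.015,.015,.052,.024]
def fit(f,px):
    W=np.array([ray(f,p,z)[0,:2] for p,z in zip(px,Z)])
    def res(q):
        c,s=np.cos(q[2]),np.sin(q[2]); return (M@np.array([[c,s],[-s,c]])+q[:2]-W).ravel()
    q=least_squares(res,[.53,0,0]).x
    print(np.round(q,4),np.round(res(q).reshape(-1,2)*1000,1).tolist(),"pin",W[3]); return q
qa=fit(a,T([(121,315),(262,412),(433,406),(565,299),(545,155)]))
qb=fit(b,S([(369,457),(412,323),(360,199),(240,84),(125,165)]))
for q,f,t in((qa,a,T((340,372))),(qb,b,S((362,240)))):
    w=ray(f,t,.034)[0,:2]; d=w-q[:2]; print("tip",w,np.hypot(*d),"angle",np.arctan2(-d[1],-d[0])-q[2])
P=cloud(a)
for n,p,z in(("vo",T((707,380)),.054),("vw",(400,276),.054),("tin",(210,260),.022)): print(n,ray(a,p,z)[0])
E
python3 fit.py
```

```text
[ 0.5033 -0.0044  0.0461] [[0.2, -0.5], [-0.3, 0.6], [-0.9, 0.5], [1.7, -0.4], [-0.7, -0.2]] pin [ 0.44648439 -0.09101178]
[ 0.5055 -0.0031  0.0626] [[-0.7, -0.2], [-0.3, 0.7], [0.4, 1.1], [0.3, -0.6], [0.3, -0.9]] pin [ 0.45157604 -0.09041292]
tip [ 0.41908928 -0.0077776 ] 0.08429715900380813 angle -0.0063717209716439085
tip [ 0.41911505 -0.01144143] 0.08680237322408753 angle 0.03371726708915283
vo [ 0.41769878 -0.1434186   0.054     ]
vw [ 0.40286229 -0.28021962  0.054     ]
tin [0.43168948 0.14354349 0.022     ]
```

{"name": "send_rows", "arguments": {
  "deltas": [
    {"dx":14,"dy":39,"rz":6.8},
    {"dx":28,"dy":78,"rz":13.6},
    {"dx":42,"dy":117,"rz":20.4},
    {"dx":56,"dy":156,"rz":27.2},
    {"dx":70,"dy":195,"rz":34}
  ],
  "jaw": 0
}}

```text
$.deltas[0]: bad value
```

{"name": "send_rows", "arguments": {
  "deltas": [
    {"dx":14,"dy":38,"rz":6.8},
    {"dx":28,"dy":77,"rz":13.6},
    {"dx":42,"dy":116,"rz":20.4},
    {"dx":52,"dy":155,"rz":27.2},
    {"dx":60,"dy":194,"rz":34}
  ]
}}

```text
$.deltas[0]: bad value
```

{"name": "send_rows", "arguments": {
  "deltas": [
    {"dx":6,"dy":38},
    {"dx":12,"dy":77},
    {"dx":18,"dy":116},
    {"dx":24,"dy":155},
    {"dx":29,"dy":257}
  ]
}}

```text
$.deltas[0]: bad value
```

{"name": "send_rows", "arguments": {
  "deltas": [
    {"dx":14,"dy":39,"dz":0,"rx":0,"ry":0,"rz":6.8},
    {"dx":28,"dy":78,"dz":0,"rx":0,"ry":0,"rz":13.6},
    {"dx":42,"dy":117,"dz":0,"rx":0,"ry":0,"rz":20.4},
    {"dx":56,"dy":156,"dz":0,"rx":0,"ry":0,"rz":27.2},
    {"dx":70,"dy":195,"dz":0,"rx":0,"ry":0,"rz":34}
  ],
  "jaw": 0
}}

```text
clock: 0.52
tcp_pos: [0.3556, -0.4146, 0.242]
orientation: [-2.729, -1.555, 0.001]
contact_force: [1.0, -0.2, -0.2]
grip_width: 0.026
gripper_force: 0.0
```

{"name": "send_rows", "arguments": {
  "deltas": [
    {"dx":14,"dy":38,"dz":0,"rx":0,"ry":0,"rz":6.8},
    {"dx":28,"dy":77,"dz":0,"rx":0,"ry":0,"rz":13.6},
    {"dx":42,"dy":116,"dz":0,"rx":0,"ry":0,"rz":20.4},
    {"dx":52,"dy":155,"dz":0,"rx":0,"ry":0,"rz":27.2},
    {"dx":60,"dy":194,"dz":0,"rx":0,"ry":0,"rz":34}
  ]
}}

```text
clock: 0.93
tcp_pos: [0.4159, -0.2205, 0.2422]
orientation: [2.155, 2.286, 0.0]
contact_force: [0.9, -0.2, -1.0]
grip_width: -0.0001
gripper_force: 0.0
```

{"name": "send_rows", "arguments": {
  "deltas": [
    {"dx":7,"dy":38,"dz":0,"rx":0,"ry":0,"rz":0},
    {"dx":14,"dy":77,"dz":0,"rx":0,"ry":0,"rz":0},
    {"dx":20,"dy":116,"dz":0,"rx":0,"ry":0,"rz":0},
    {"dx":26,"dy":155,"dz":0,"rx":0,"ry":0,"rz":0},
    {"dx":29,"dy":194,"dz":0,"rx":0,"ry":0,"rz":0}
  ]
}}

```text
clock: 1.35
tcp_pos: [0.4446, -0.0268, 0.2423]
orientation: [2.162, 2.279, 0.0]
contact_force: [1.5, 0.2, 0.2]
grip_width: -0.0001
gripper_force: 0.0
```

{"name": "send_rows", "arguments": {
  "deltas": [
    {"dx":0,"dy":34,"dz":-20,"rx":0,"ry":0,"rz":0},
    {"dx":0,"dy":64,"dz":-45,"rx":0,"ry":0,"rz":0},
    {"dx":0,"dy":64,"dz":-80,"rx":0,"ry":0,"rz":0},
    {"dx":0,"dy":64,"dz":-110,"rx":0,"ry":0,"rz":0},
    {"dx":0,"dy":64,"dz":-110,"rx":0,"ry":0,"rz":0}
  ]
}}

```text
clock: 1.77
tcp_pos: [0.4405, 0.0353, 0.1277]
orientation: [-2.155, -2.276, 0.011]
contact_force: [-1.0, -0.9, 0.1]
grip_width: -0.0001
gripper_force: 0.0
```

{"name": "send_rows", "arguments": {
  "deltas": [
    {"dx":0,"dy":0,"dz":-30,"rx":0,"ry":0,"rz":0},
    {"dx":0,"dy":0,"dz":-60,"rx":0,"ry":0,"rz":0},
    {"dx":0,"dy":0,"dz":-85,"rx":0,"ry":0,"rz":0},
    {"dx":0,"dy":0,"dz":-93,"rx":0,"ry":0,"rz":0},
    {"dx":0,"dy":0,"dz":-93,"rx":0,"ry":0,"rz":0}
  ]
}}

```text
clock: 2.18
tcp_pos: [0.444, 0.0349, 0.0388]
orientation: [-2.161, -2.278, 0.004]
contact_force: [1.1, 0.7, 0.2]
grip_width: 0.0002
gripper_force: 0.0
```

Run:
```python
from h import *
b=cam("side"); pickle.dump(b,open("side1.pkl","wb"))
B=cv2.resize(b["frame"][205:355,260:410],None,fx=4,fy=4,interpolation=cv2.INTER_CUBIC)
cv2.imwrite("pics/sidec1.png",B)
o=r.get_obs(); print(o["tcp_pos"],R.from_rotvec(o["orientation"]).as_matrix().round(3),o["contact_force"],o["joints"])
```

```text
[0.44486353 0.03519622 0.03992675] [[-0.052  0.999 -0.   ]
 [ 0.999  0.052 -0.   ]
 [-0.    -0.    -1.   ]] [0.35261665 0.30447959 0.61840994] [ 0.17325148  0.47614301 -0.466309    2.2117977   0.41516447  0.53680669
 -0.55713952]
```

View pics/sidec1.png

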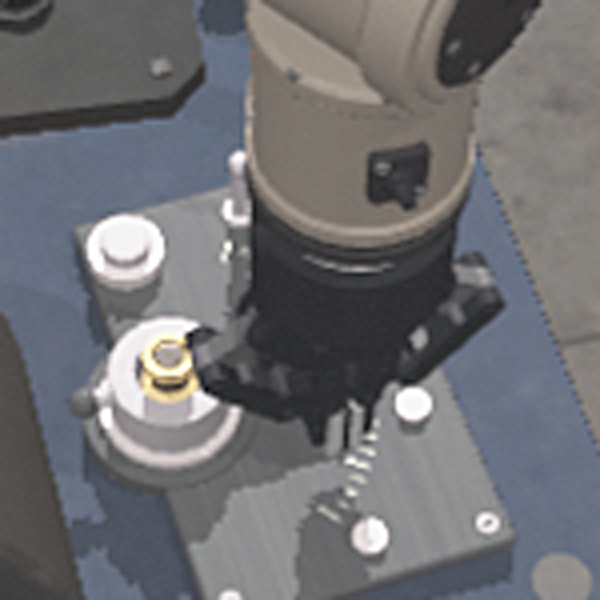

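The closed fingers sit clear of the pointer on its +y side. One knuckle, at about crop (215,360), is out over the specimen, so I'll check how low it is from the depth map.

Run:
```python
from h import *
b=pickle.load(open("side1.pkl","rb"));P=cloud(b)[205:355,260:410].reshape(-1,3)
c=np.array([.4449,.0352]);tx=np.array([-.052,.999]);ty=np.array([.999,.052])
d=P[:,:2]-c;X=d@tx;Y=d@ty;z=P[:,2]
for lo in np.arange(.03,.19,.01):
    m=(z>lo)&(z<lo+.01)&(abs(X)<.06)&(abs(Y)<.085)&~((Y>.02)&(X<-.03)&(z<.06))
    if m.sum()>3: print(round(lo,3),m.sum(),"X",np.percentile(X[m],[2,98]).round(3),"Y",np.percentile(Y[m],[2,98]).round(3))
```

```text
0.03 138 X [-0.029  0.011] Y [-0.012  0.078]
0.04 135 X [-0.029  0.011] Y [-0.013  0.077]
0.05 40 X [0.002 0.012] Y [-0.013  0.013]
0.06 43 X [0.005 0.012] Y [-0.014  0.016]
0.07 127 X [-0.004  0.013] Y [-0.033  0.031]
0.08 186 X [-0.009  0.013] Y [-0.039  0.037]
0.09 166 X [-0.008  0.017] Y [-0.049  0.045]
0.1 174 X [0.001 0.017] Y [-0.055  0.052]
0.11 300 X [-0.012  0.017] Y [-0.061  0.06 ]
0.12 247 X [-0.01  0.02] Y [-0.06   0.056]
0.13 96 X [-0.006  0.019] Y [-0.042  0.042]
0.14 51 X [-0.008  0.011] Y [-0.041  0.039]
0.15 52 X [-0.003  0.037] Y [-0.022  0.036]
0.16 174 X [-0.001  0.037] Y [-0.026  0.036]
0.17 181 X [-0.001  0.037] Y [-0.027  0.036]
0.18 192 X [-0.004  0.037] Y [-0.028  0.036]
```

{"name": "send_rows", "arguments": {
  "deltas": [
    {"dx":0.5,"dy":-14,"dz":0,"rx":0,"ry":0,"rz":0},
    {"dx":1,"dy":-25,"dz":0,"rx":0,"ry":0,"rz":0},
    {"dx":0,"dy":-31,"dz":0,"rx":0,"ry":0,"rz":5.5},
    {"dx":-1,"dy":-36,"dz":0,"rx":0,"ry":0,"rz":11},
    {"dx":-1,"dy":-42,"dz":0,"rx":0,"ry":0,"rz":16.5}
  ]
}}

```text
clock: 2.65
tcp_pos: [0.4452, -0.0063, 0.0416]
orientation: [1.805, 2.568, 0.004]
contact_force: [-0.7, 3.4, -2.8]
grip_width: 0.0001
gripper_force: 1.3
```

{"name": "send_rows", "arguments": {
  "deltas": [
    {"dx":0.5,"dy":-5.6,"dz":0,"rx":0,"ry":0,"rz":5.5},
    {"dx":1.6,"dy":-11.3,"dz":0,"rx":0,"ry":0,"rz":11},
    {"dx":3.3,"dy":-16.9,"dz":0,"rx":0,"ry":0,"rz":16.5},
    {"dx":5.4,"dy":-22,"dz":0,"rx":0,"ry":0,"rz":21.5},
    {"dx":7.5,"dy":-26.5,"dz":0,"rx":0,"ry":0,"rz":26.5}
  ]
}}

```text
clock: 3.07
tcp_pos: [0.4527, -0.0332, 0.0417]
orientation: [1.169, 2.912, 0.002]
contact_force: [-0.5, 3.3, -1.4]
grip_width: -0.0001
gripper_force: 1.1
```

{"name": "send_rows", "arguments": {
  "deltas": [
    {"dx":0,"dy":0,"dz":0,"rx":0,"ry":0,"rz":0},
    {"dx":0,"dy":0,"dz":0,"rx":0,"ry":0,"rz":0}
  ]
}}

```text
clock: 3.23
tcp_pos: [0.4523, -0.0337, 0.0409]
orientation: [1.181, 2.908, 0.001]
contact_force: [0.9, 0.4, 0.1]
grip_width: 0.0003
gripper_force: 0.0
```

Run:
```python
from h import *
b=cam("side"); pickle.dump(b,open("side2.pkl","wb"))
B=cv2.resize(b["frame"][225:375,260:410],None,fx=4,fy=4,interpolation=cv2.INTER_CUBIC)
cv2.imwrite("pics/sidec2.png",B)
o=r.get_obs(); print(o["tcp_pos"],R.from_rotvec(o["orientation"]).as_matrix().round(3),o["contact_force"],o["clock"])
```

```text
[ 0.45194058 -0.03359418  0.04060993] [[-0.717  0.697  0.002]
 [ 0.697  0.717 -0.001]
 [-0.002  0.001 -1.   ]] [-1.10889123 -0.10059695  1.04663052] 3.2833
```

View pics/sidec2.png

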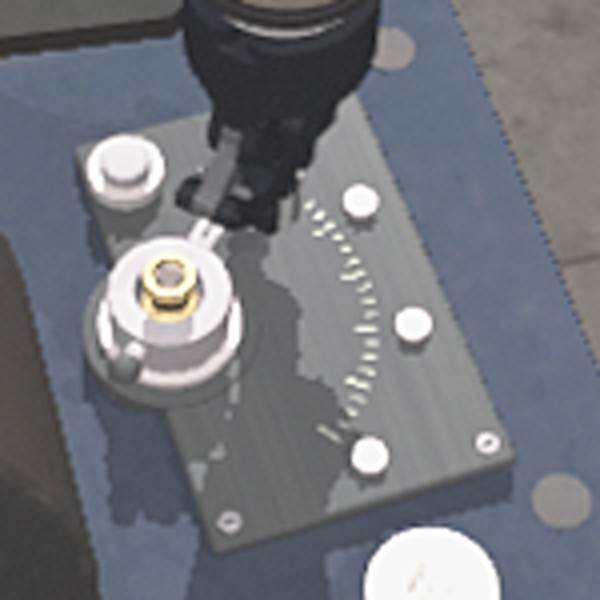

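The pointer has followed the finger to about 0.75 rad from the plate's -x, with its tail at crop (125,360). Finish the sweep, then back off and up.

{"name": "send_rows", "arguments": {
  "deltas": [
    {"dx":1.4,"dy":-2.5,"dz":0,"rx":0,"ry":0,"rz":2.8},
    {"dx":3,"dy":-5,"dz":0,"rx":0,"ry":0,"rz":5.6},
    {"dx":5,"dy":-7.5,"dz":0,"rx":0,"ry":0,"rz":8.4},
    {"dx":6.6,"dy":-9.7,"dz":0,"rx":0,"ry":0,"rz":11.2},
    {"dx":6.6,"dy":-9.7,"dz":0,"rx":0,"ry":0,"rz":11.2}
  ]
}}

```text
clock: 3.7
tcp_pos: [0.458, -0.0429, 0.0399]
orientation: [0.887, 3.013, -0.0]
contact_force: [-0.6, -0.2, 0.6]
grip_width: 0.0
gripper_force: 0.0
```

{"name": "send_rows", "arguments": {
  "deltas": [
    {"dx":-8,"dy":6,"dz":0,"rx":0,"ry":0,"rz":0},
    {"dx":-15,"dy":12,"dz":10,"rx":0,"ry":0,"rz":0},
    {"dx":-15,"dy":30,"dz":45,"rx":0,"ry":0,"rz":0},
    {"dx":-15,"dy":60,"dz":75,"rx":0,"ry":0,"rz":0},
    {"dx":-15,"dy":90,"dz":100,"rx":0,"ry":0,"rz":0}
  ]
}}

```text
clock: 4.12
tcp_pos: [0.4417, 0.048, 0.1409]
orientation: [0.893, 3.012, -0.001]
contact_force: [1.0, 0.3, -0.1]
grip_width: -0.0
gripper_force: 0.0
```

Run:
```python
from h import *
b=cam("side"); pickle.dump(b,open("side3.pkl","wb"));a=cam("top"); pickle.dump(a,open("top3.pkl","wb"))
B=cv2.resize(b["frame"][225:365,260:410],None,fx=4,fy=4,interpolation=cv2.INTER_CUBIC)
A=cv2.resize(a["frame"][205:300,300:340],None,fx=4,fy=4,interpolation=cv2.INTER_CUBIC)
A=cv2.resize(a["frame"][205:300,250:340],(530,560),interpolation=cv2.INTER_CUBIC)
cv2.imwrite("pics/sidec3.png",B)
o=r.get_obs(); print(o["tcp_pos"],o["contact_force"],o["clock"])
```

```text
[0.44465376 0.05324746 0.14361776] [-0.08686767  0.40104436 -0.13576847] 4.2167
```

View pics/sidec3.png

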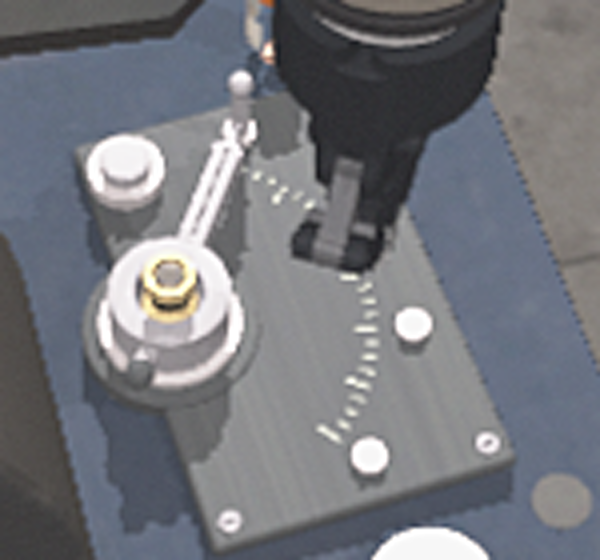

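The pointer now ends next to the pin, with its bar running from about crop (193,240) to (232,148) and the pin head at (240,84). Next I measure the angle.

```bash
cat > ang.py <<'E'
from h import *
import sys
b=pickle.load(open("side3.pkl","rb"))
S=lambda p:(np.array(p)+.5)/4-.5+[260,225]
P=cloud(b); z=P[...,2]; hsv=cv2.cvtColor(b["frame"],cv2.COLOR_BGR2HSV)
x,y=P[...,0],P[...,1]; ax=np.array([.5055,-.0031])
rr=np.hypot(x-ax[0],y-ax[1])
m=(z>.034)&(z<.048)&(rr>.034)&(rr<.088)&(y<ax[1])&(x<.52)&(y>-.1)&(x>.44)
d=np.c_[x[m],y[m]]-ax; th=np.arctan2(-d[:,1],-d[:,0]); print(m.sum(),np.degrees([th.mean(),np.median(th),th.std()]))
v=np.c_[x[m],y[m]]; u=np.linalg.svd(v-v.mean(0))[2][0]; u*=np.sign(-u[1]); print("cloud line",v.mean(0),np.degrees(np.arctan2(-u[1],-u[0])))
for px in((193,240),(212,194),(232,148),(238,132)):
    w=ray(b,S(px),.042)[0,:2]-ax; print(px,np.hypot(*w),np.degrees(np.arctan2(-w[1],-w[0])))
pin=np.array([.4516,-.0904]); w=pin-ax; print("pin",np.degrees(np.arctan2(-w[1],-w[0])))
w=ray(b,S((240,134)),.014)[0,:2]-ax; print("pinfoot",np.hypot(*w),np.degrees(np.arctan2(-w[1],-w[0])))
E
python3 ang.py
```

```text
179 [55.02388306 55.25596977  3.91107994]
cloud line [ 0.47226196 -0.05075042] 56.534896018919184
(193, 240) 0.02704752769407028 53.89354621348197
(212, 194) 0.0512274165433328 54.90676306723084
(232, 148) 0.07621287177317362 54.97224822342473
(238, 132) 0.08491955304230195 55.248172620287676
pin 58.30835229807302
pinfoot 0.10217155800355664 57.97745693394325
```

The pointer reads about 55–56.5° and the pin 58.1°. That is inside tolerance, but I'll push about 2.5° more for margin.

{"name": "send_rows", "arguments": {
  "deltas": [
    {"dx":0,"dy":-30,"dz":-35,"rx":0,"ry":0,"rz":0},
    {"dx":0,"dy":-60,"dz":-65,"rx":0,"ry":0,"rz":1},
    {"dx":0,"dy":-78,"dz":-90,"rx":0,"ry":0,"rz":2.5},
    {"dx":1,"dy":-79,"dz":-100,"rx":0,"ry":0,"rz":2.5},
    {"dx":8,"dy":-84,"dz":-100,"rx":0,"ry":0,"rz":2.5}
  ]
}}

```text
clock: 4.63
tcp_pos: [0.4469, -0.0373, 0.0368]
orientation: [-0.822, -3.025, 0.003]
contact_force: [-0.4, 1.6, 0.8]
grip_width: -0.0003
gripper_force: 0.0
```

{"name": "send_rows", "arguments": {
  "deltas": [
    {"dx":2,"dy":-2,"dz":0,"rx":0,"ry":0,"rz":0},
    {"dx":4,"dy":-4,"dz":0,"rx":0,"ry":0,"rz":0},
    {"dx":6,"dy":-6,"dz":0,"rx":0,"ry":0,"rz":0},
    {"dx":8.8,"dy":-7.8,"dz":0,"rx":0,"ry":0,"rz":0},
    {"dx":8.8,"dy":-7.8,"dz":0,"rx":0,"ry":0,"rz":0}
  ]
}}

```text
clock: 5.05
tcp_pos: [0.4605, -0.0444, 0.0401]
orientation: [0.82, 3.031, 0.001]
contact_force: [0.5, -0.5, 0.8]
grip_width: -0.0
gripper_force: 0.0
```

{"name": "send_rows", "arguments": {
  "deltas": [
    {"dx":-8,"dy":6,"dz":0,"rx":0,"ry":0,"rz":0},
    {"dx":-15,"dy":12,"dz":10,"rx":0,"ry":0,"rz":0},
    {"dx":-15,"dy":30,"dz":45,"rx":0,"ry":0,"rz":0},
    {"dx":-15,"dy":60,"dz":75,"rx":0,"ry":0,"rz":0},
    {"dx":-15,"dy":90,"dz":100,"rx":0,"ry":0,"rz":0}
  ]
}}

```text
clock: 5.47
tcp_pos: [0.4435, 0.0461, 0.1408]
orientation: [0.823, 3.032, -0.001]
contact_force: [2.1, 0.5, -0.8]
grip_width: -0.0
gripper_force: 0.0
```

```bash
python3 - <<'E'
from h import *
cam("side");b=cam("side"); pickle.dump(b,open("side3.pkl","wb"));a=cam("top"); pickle.dump(a,open("top3.pkl","wb"))
B=cv2.resize(b["frame"][225:365,260:410],None,fx=4,fy=4,interpolation=cv2.INTER_CUBIC)
cv2.imwrite("pics/sidec4.png",B)
o=r.get_obs(); print(o["tcp_pos"],o["contact_force"],o["clock"])
E
python3 ang.py
```

```text
[0.44524944 0.04819741 0.14140776] [-0.48335852 -0.45013785 -0.72799885] 5.6167
175 [58.02860769 58.05831103  3.83051322]
cloud line [ 0.47473223 -0.05249056] 59.041605811956046
(193, 240) 0.02704752769407028 53.89354621348197
(212, 194) 0.0512274165433328 54.90676306723084
(232, 148) 0.07621287177317362 54.97224822342473
(238, 132) 0.08491955304230195 55.248172620287676
pin 58.30835229807302
pinfoot 0.10217155800355664 57.97745693394325
```

View pics/sidec4.png

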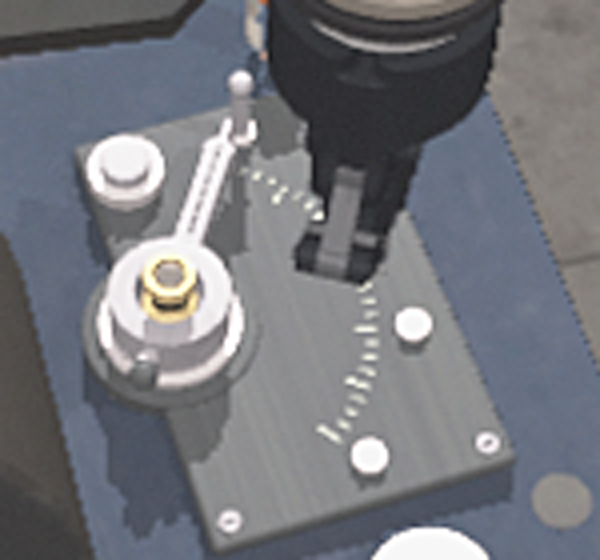

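The pointer now measures about 58.0° (cloud median) to 59° against the pin's 58.1°, so it is on the pin. The button is at crop (125,162), still out. Moving above it.

{"name": "send_rows", "arguments": {
  "deltas": [
    {"dx":5,"dy":-20,"dz":0,"rx":0,"ry":0,"rz":-7},
    {"dx":10,"dy":-45,"dz":0,"rx":0,"ry":0,"rz":-14},
    {"dx":15,"dy":-70,"dz":0,"rx":0,"ry":0,"rz":-21},
    {"dx":22,"dy":-95,"dz":0,"rx":0,"ry":0,"rz":-28},
    {"dx":30,"dy":-115,"dz":0,"rx":0,"ry":0,"rz":-35}
  ]
}}

```text
clock: 6.03
tcp_pos: [0.4727, -0.0726, 0.1381]
orientation: [-1.704, -2.637, 0.004]
contact_force: [-0.4, 0.4, 0.1]
grip_width: -0.0001
gripper_force: 0.0
```

{"name": "send_rows", "arguments": {
  "deltas": [
    {"dx":10,"dy":-6,"dz":0,"rx":0,"ry":0,"rz":-7},
    {"dx":20,"dy":-13,"dz":0,"rx":0,"ry":0,"rz":-14},
    {"dx":30.5,"dy":-13,"dz":0,"rx":0,"ry":0,"rz":-21},
    {"dx":30.5,"dy":-13,"dz":-20,"rx":0,"ry":0,"rz":-21},
    {"dx":30.5,"dy":-13,"dz":-50,"rx":0,"ry":0,"rz":-21}
  ]
}}

```text
clock: 6.45
tcp_pos: [0.5065, -0.0838, 0.0899]
orientation: [2.148, 2.287, 0.003]
contact_force: [-0.2, -0.7, -1.1]
grip_width: 0.0001
gripper_force: 0.0
```

{"name": "send_rows", "arguments": {
  "deltas": [
    {"dx":0,"dy":0,"dz":-20,"rx":0,"ry":0,"rz":0},
    {"dx":0,"dy":0,"dz":-35,"rx":0,"ry":0,"rz":0},
    {"dx":0,"dy":0,"dz":-40,"rx":0,"ry":0,"rz":0},
    {"dx":0,"dy":0,"dz":-40,"rx":0,"ry":0,"rz":0}
  ]
}}

```text
clock: 6.78
tcp_pos: [0.5028, -0.083, 0.0474]
orientation: [-2.146, -2.29, 0.005]
contact_force: [0.1, 0.1, -0.0]
grip_width: 0.0003
gripper_force: 0.0
```

Run:
```python
from h import *
b=cam("side"); pickle.dump(b,open("side5.pkl","wb"))
B=cv2.resize(b["frame"][215:355,250:400],None,fx=4,fy=4,interpolation=cv2.INTER_CUBIC)
cv2.imwrite("pics/sidec5.png",B)
o=r.get_obs(); print(o["tcp_pos"],R.from_rotvec(o["orientation"]).as_matrix().round(3),o["contact_force"],o["clock"])
```

```text
[ 0.50389944 -0.08290103  0.0486191 ] [[-0.065  0.998 -0.002]
 [ 0.998  0.065 -0.   ]
 [ 0.    -0.002 -1.   ]] [-0.66592508 -0.27403621  0.09780237] 6.8333
```

View pics/sidec5.png

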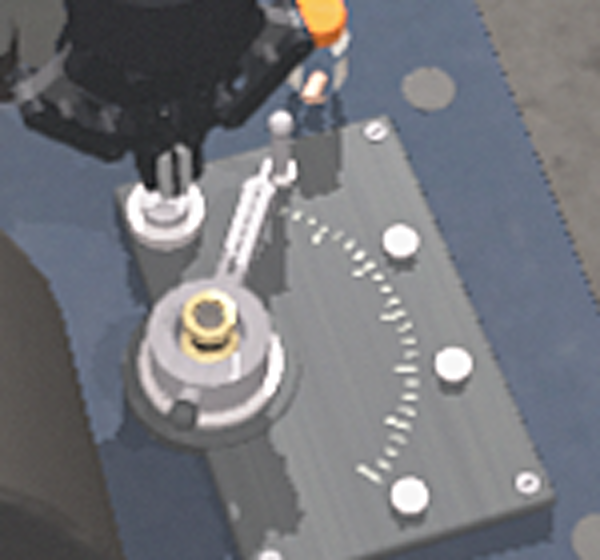

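The fingertips are over the button at crop (168,200), and the pointer runs to the pin. Pressing down.

{"name": "send_rows", "arguments": {
  "deltas": [
    {"dx":1,"dy":1,"dz":-4,"rx":0,"ry":0,"rz":0},
    {"dx":1,"dy":1,"dz":-8,"rx":0,"ry":0,"rz":0},
    {"dx":1,"dy":1,"dz":-11,"rx":0,"ry":0,"rz":0},
    {"dx":1,"dy":1,"dz":-13,"rx":0,"ry":0,"rz":0},
    {"dx":1,"dy":1,"dz":-15,"rx":0,"ry":0,"rz":0}
  ]
}}

```text
clock: 7.25
tcp_pos: [0.5064, -0.0818, 0.0346]
orientation: [2.148, 2.292, 0.001]
contact_force: [-0.0, -0.5, 3.4]
grip_width: -0.0003
gripper_force: 1.4
```

{"name": "send_rows", "arguments": {
  "deltas": [
    {"dx":0,"dy":0,"dz":-1,"rx":0,"ry":0,"rz":0},
    {"dx":0,"dy":0,"dz":-2,"rx":0,"ry":0,"rz":0},
    {"dx":0,"dy":0,"dz":-3,"rx":0,"ry":0,"rz":0},
    {"dx":0,"dy":0,"dz":-3,"rx":0,"ry":0,"rz":0}
  ]
}}

```text
clock: 7.58
tcp_pos: [0.5063, -0.0817, 0.0313]
orientation: [2.148, 2.292, 0.001]
contact_force: [0.8, -0.9, 1.0]
grip_width: 0.0002
gripper_force: 0.7
```

Force is still only friction-level, so I'll keep going in small steps until it bottoms out.

{"name": "send_rows", "arguments": {
  "deltas": [
    {"dx":0,"dy":0,"dz":-0.5,"rx":0,"ry":0,"rz":0},
    {"dx":0,"dy":0,"dz":-1,"rx":0,"ry":0,"rz":0},
    {"dx":0,"dy":0,"dz":-1,"rx":0,"ry":0,"rz":0},
    {"dx":0,"dy":0,"dz":-1,"rx":0,"ry":0,"rz":0}
  ]
}}

```text
clock: 7.92
tcp_pos: [0.5063, -0.0817, 0.031]
orientation: [2.147, 2.292, 0.0]
contact_force: [-1.2, -1.0, 10.3]
grip_width: 0.0
gripper_force: 4.9
```

{"name": "send_rows", "arguments": {
  "deltas": [
    {"dx":0,"dy":0,"dz":-1,"rx":0,"ry":0,"rz":0},
    {"dx":0,"dy":0,"dz":-1,"rx":0,"ry":0,"rz":0},
    {"dx":0,"dy":0,"dz":-1,"rx":0,"ry":0,"rz":0}
  ]
}}

```text
clock: 8.17
tcp_pos: [0.5064, -0.0817, 0.0309]
orientation: [2.147, 2.291, -0.001]
contact_force: [-4.9, -1.0, 20.8]
grip_width: -0.0004
gripper_force: 10.6
```

{"name": "send_rows", "arguments": {
  "deltas": [
    {"dx":0,"dy":0,"dz":10,"rx":0,"ry":0,"rz":0},
    {"dx":0,"dy":0,"dz":35,"rx":0,"ry":0,"rz":0},
    {"dx":0,"dy":0,"dz":70,"rx":0,"ry":0,"rz":0},
    {"dx":-15,"dy":0,"dz":105,"rx":0,"ry":0,"rz":0},
    {"dx":-35,"dy":0,"dz":135,"rx":0,"ry":0,"rz":0}
  ]
}}

```text
clock: 8.58
tcp_pos: [0.4716, -0.081, 0.1661]
orientation: [2.147, 2.293, 0.003]
contact_force: [0.9, -1.5, 0.5]
grip_width: -0.0
gripper_force: 0.0
```

{"name": "send_rows", "arguments": {
  "deltas": [
    {"dx":-15,"dy":30,"dz":10,"rx":0,"ry":0,"rz":0},
    {"dx":-25,"dy":65,"dz":10,"rx":0,"ry":0,"rz":0},
    {"dx":-25,"dy":100,"dz":10,"rx":0,"ry":0,"rz":0},
    {"dx":-25,"dy":130,"dz":10,"rx":0,"ry":0,"rz":0},
    {"dx":-25,"dy":130,"dz":10,"rx":0,"ry":0,"rz":0}
  ]
}}

```text
clock: 9.0
tcp_pos: [0.4453, 0.0546, 0.1751]
orientation: [-2.138, -2.301, -0.005]
contact_force: [0.5, 1.0, 0.5]
grip_width: 0.0002
gripper_force: 0.0
```

```bash
python3 - <<'E'
from h import *
cam("side");b=cam("side"); pickle.dump(b,open("side3.pkl","wb"))
B=cv2.resize(b["frame"][225:365,260:410],None,fx=4,fy=4,interpolation=cv2.INTER_CUBIC)
cv2.imwrite("pics/sidec6.png",B)
for n in("side0.pkl","side3.pkl"):
    f=pickle.load(open(n,"rb")); P=cloud(f); m=np.hypot(P[...,0]-.5055,P[...,1]+.0815)<.008; print(n,np.median(P[m][:,2]),m.sum())
o=r.get_obs(); print(o["tcp_pos"],o["contact_force"],o["clock"])
E
python3 ang.py
```

```text
side0.pkl 0.02591135697468039 57
side3.pkl 0.018350569488611856 52
[0.44538594 0.04931165 0.17426352] [-0.68747515 -0.68758039  0.55616434] 9.1
143 [58.01587466 58.0791857   4.3015224 ]
cloud line [ 0.47742184 -0.04827041] 61.47970289747359
(193, 240) 0.02704752769407028 53.89354621348197
(212, 194) 0.0512274165433328 54.90676306723084
(232, 148) 0.07621287177317362 54.97224822342473
(238, 132) 0.08491955304230195 55.248172620287676
pin 58.30835229807302
pinfoot 0.10217155800355664 57.97745693394325
```

View pics/sidec6.png

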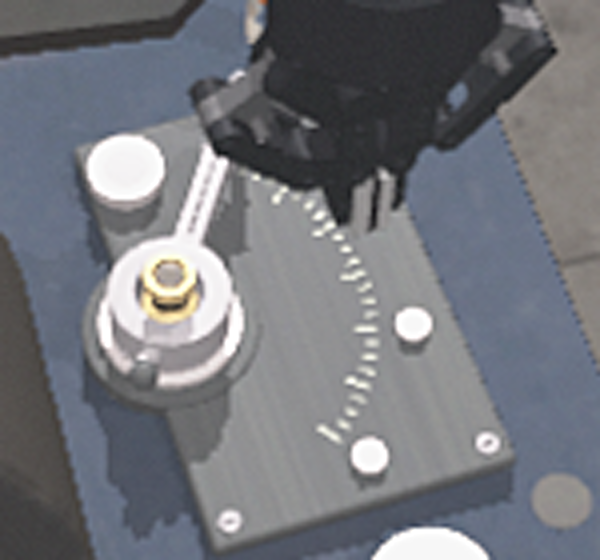

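The picture shows the button flush in its collar at about crop (125,170), lower by some 7.6 mm in depth. The pointer has not moved (58.0°) and the specimen is still upright in the cup. The robot is clear, so I'm handing in.

```bash
python3 -c "
from bench import r
print(r.hand_in())"
```

```text
the job is handed in; nothing more can be done
None
```

I turned the pointer onto the index pin (about 58.0° measured, pin at about 58.1°), then pressed the lock button fully down. The arm was clear, the specimen was still upright in its cup, and I handed the job in at about 9 s; no verdict was returned.

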